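Reseat the filter panel of the watchmaker's dust extractor

TASK

On the watchmaker's bench dust extractor, swing the red latch lever well outwards to free the hinged dust cover and raise the cover by its bar until it stands open past upright. Then turn the orange quarter-turn fastener clockwise until its slot lines up with the two red marks, and after that push the white filter panel at its green pad fully home against its frame, so that its fresh gasket can bond. Finish while still holding the panel pressed home, and leave the jar, the loupe and the movement holder standing where they are.

Things in the scene. Friction and masses are not known exactly. Their poses are not given: they have to be found in the camera images.
- extractor: low blue box of the dust extractor, fixed to the bench, 190 (its x) x 310 (its y) x 55 mm high; origin on the bench surface under the centre of the cover (the box reaches from y -135 to +175 mm, x -95 to +95 mm). Its -x side is the front, facing the robot; z up. All other extractor parts turn with its yaw.
- latch (a joint): red latch lever on the deck at the cover's +y side, on a vertical pin at x +50, y +150 mm of the extractor. 0 = closed: it points to -x and its nose holds the cover's steel keeper down; grows as it swings outwards (clockwise from above, tip towards +y), clear of the keeper from about 0.6, stop at 1.6 rad (pointing to +y). Starts at 0 to 0.12. Friction 0.05 N m, stays where left.
- latch_grip (a point): grip point on the black upright post (12 mm thick round, 34 mm tall, its top 12 mm above this point, the lever's upper face 22 mm below it) at the lever's tip, 80 mm from the pin, 95 mm above the bench; 32 mm of free room between post and cover when closed
- latch_pivot (a point): point on the latch lever's vertical pin axis at the height of latch_grip
- cover (a joint): hinged dust cover (clear top, blue sides; 150 x 220 x 55 mm, about 0.25 kg) over the panel. 0 = closed, grows as it opens upward about a level hinge (along the extractor's y) at its far edge, 1.57 = upright, stop at 1.92 rad (leaning back, away from the robot). Stiff hinge (0.3 N m): stays at any angle it is left at.
- cover_handle (a point): middle of the cover's steel bar handle: round bar 10 mm thick, along the extractor's y, 80 mm free between its two posts, 30 mm clear of the cover's front; when closed 185 mm nearer the robot than the hinge and 30 mm above it (85 mm above the bench). Moves with the cover; the round bar can turn between the fingers as the cover swings.
- cover_hinge (a point): middle of the cover's hinge axis, 55 mm above the bench, at x +75, y 0 mm of the extractor
- fastener (a joint): orange quarter-turn wing fastener; its stud rises from the frame through the panel, under the cover, at x -20, y +50 mm of the extractor. Grows clockwise from above. 0 = wing and slot along the extractor's y; 1.571 = slot lined up with the red marks (along its x). Starts at 0.1 to 0.6, stops only at 0 and 1.95. Friction 0.06 N m, stays where left; does not move down with the panel.
- fastener_grip (a point): on the fastener's axis, 6 mm below the top of the wing, 93 mm above the bench. The wing is a flat bar 40 mm long, 12 mm thick, 24 mm tall, with a black slot line along its top; the panel's top lies 26 mm below this point (do not press it while turning). The point turns with the wing: its y axis lies along the wing.
- panel (a joint): white filter panel, 118 x 192 mm, 6 mm thick, in an aluminium frame under the cover, riding on a springy gasket. 0 = standing 6 mm proud of the frame; grows as it is pushed straight down; 0.006 m = fully home, flush with the frame (hard stop). Needs about 2 N to start and 8 N to be fully home; it springs back when let go.
- panel_pad (a point): top centre of the green round push pad (36 mm across, 2 mm high) on the panel, at x -20, y -50 mm of the extractor, 69 mm above the bench while the panel stands proud; moves down with the panel. Push here with the closed fingertips.
- jar: small glass jar with aluminium lid, 44 mm across, 55 mm tall, loose bystander; origin at the centre of its underside
- loupe: black eye loupe, a cone 42 mm across, 36 mm tall, loose bystander; origin at the centre of its underside
- holder: round brass movement holder, 48 mm across, 30 mm tall, loose bystander; origin at the centre of its underside

How it is judged:
By the outcome, as a careful person would: the job done as asked, in the order asked, and still so for the second after the job is handed in, while the arm keeps its last pose, push and grip.
It also fails if it takes over 72 s, if anything falls off the work surface, if the arm or the gripper's body presses on something with over 40 N, if the wrist force passes 120 N, or if a joint passes its speed limit or range.

ROBOT

A 6-joint arm with a two-finger parallel gripper is mounted at the origin on the work surface. World frame = base frame: x ahead of the robot, y to its left, z up, the work surface at z = 0. Lengths are in m, angles in rad, forces in N, time in s.
With the tool pointing down it reaches from about 0.225 to 0.875 m from the base axis. Payload 3.4 kg.
Tool frame: the origin (TCP) lies midway between the tips of the shut fingers; the grasp point (between the pads) lies 19 mm behind it; x points along the fingers, y is the direction in which the jaws open and shut, and the axes are right-handed (so a half turn about x gives the same grasp; the last joint's range is limited). The gripper opens to 85 mm and grips with 20 to 120 N. Pads are 22 mm wide; open, the fingers measure 114 mm over their backs; the gripper's body (76 mm by 85 mm) begins 54 mm behind the grasp point. The pads swing forward as they close: fully open they stand 13 mm farther back than shut.
Start: joints at [-1.298, 0.276, 1.505, -0, 1.361, -0.121], TCP at [0.221, -0.531, 0.231] pointing down, gripper open.
Joint ranges: [-2.89, 2.89], [-0.75, 2.08], [0.22, 2.7], [-1.18, 4.32], [0.11, 2.71], [-2.7, 2.7]. Speed limits (rad/s): [2.57, 2.57, 3.14, 3.14, 3.14, 3.14].

INTERFACE

Orientations are given as a unit quaternion [w, x, y, z].
In Python, from rig import manip, get_image, get_calibration, ticket gives the robot as it stands. The module is installed in compiled form; this text tells all that it offers.
- The arm moves only by the tool arm_command, never from a script. Its argument "series" is text: rows parted by semicolons, each of 7 numbers parted by spaces: the shift along the tool's x, y, z in units of 0.1 m (1.0 is 0.1 m), then the turn, a rotation vector about the tool's x, y, z in units of pi rad (1.0 is pi rad), then the opening, from -1 (shut) to 1 (fully open), so that 0 is half open. In form: tx ty tz rx ry rz claw; .... A call has 1 to 12 rows; each row shifts and turns the commanded pose from where the row before left it, along the tool's axes as they then stand; what a row does not reach is not made up. A row lasts 1/12 s, in which the tool goes at most 41.7 mm and 7.16 degrees, less where a joint would pass 70% of its speed; a pose out of reach is approached as far as the arm can. A call with a number of a shift or a turn outside -1 to 1 is refused whole. A call with a gripper value outside its range is refused whole. The fingers move at their own pace and stop on an object; "squeeze" is the grip in N (left out, the last holds). Time passes only in rows, so rows that do not move let the fingers close. It gives the time, the measured TCP pose, the force and the opening at its end, in the units of the state.
- manip.get_state(): the state, without advancing time (a new reading comes with each control period).
- get_image(name): name is "scene" or "top" or "wrist"; returns the picture (400x640x3 uint8, red, green, blue); there is no depth.
- get_calibration(name): a dict with "fx", "fy", "cx", "cy" (pixels), "D" ([k1, k2, p1, p2, k3] as OpenCV has them; the pictures are not rectified), "cam_to_world" (4x4, takes a point from camera to world coordinates); the wrist camera has in their place "tool_from_camera" (4x4, takes a point from camera to tool coordinates, whose origin is the TCP and whose axes are the tool frame's). Camera axes: x right, y down, z forward; pixel columns grow to the right and rows downward; lengths in m; the calibration is good to about 2 mm. A picture is of the moment at which its call begins: read the wrist's pose just before it. get_calibration takes no time and is no camera call.
- ticket.sign_off(): hands the job in, once; it reports no verdict.
The state is a dict: "clock": time; "qpos": joint angles; "qd": joint speeds; "effort": joint torques, N m; "position": TCP position; "ee_rot": TCP orientation; "contact_force": force on the tool from outside, world axes, zero at the start; "moment": the same for the moment, N m; "width": finger opening in m.
Only numpy, scipy, OpenCV 4.12 (cv2) and the standard library are available. Lean on these libraries where they do the work, as an engineer would, in place of code of your own. Each camera call takes 0.05 s, during which the arm holds its last target. There are 200 camera calls.

## Working session

There is one attempt and no reset: what is moved stays moved. The work goes in short steps, Python scripts to look and compute and a tool call to move; the robot and the scene stay as the last step left them, time stands still between calls to the robot, and variables do not carry over. Pictures are saved under pics/ and viewed, about 8 in all and at most 12, crops included, and the job is handed in when it is done.

Besides the shell and the picture viewer there is one more tool, called after "Call:" as a command line: name --argument value ..., lists and objects as JSON in quotes. arm_command: Moves the arm, as the interface text tells. Shifts and turns lie within -1 to 1; 1 stands for 0.1 m of shift or pi rad of turn. Its arguments: {"type":"object","properties":{"series":{"type":"string"},"squeeze":{"type":"number"}},"required":["series"]}

```bash
mkdir -p pics; ls; python3 - <<'E'
from rig import manip,get_image,get_calibration
import cv2,numpy as np
print(manip.get_state())
a=[]
for n in("scene","top"):
    im=get_image(n); cv2.imwrite(f"pics/{n}0.png",im[:,:,::-1])
    c=get_calibration(n); print(n,c)
print(get_calibration("wrist"))
E
```

```text
pics
{'clock': 0.0, 'qpos': array([-1.29799954e+00,  2.76600501e-01,  1.50610585e+00, -1.29022356e-05,
        1.36071249e+00, -1.20990801e-01]), 'qd': array([ 0.00085839, -0.0007634 , -0.00044508,  0.00097513,  0.00085919,
        0.00089063]), 'effort': array([-1.68056026e-04, -4.16773081e+01, -2.45804286e+01,  2.00482054e-05,
        1.12761377e-02,  1.18263662e-05]), 'position': array([ 0.22047575, -0.53048883,  0.23044745]), 'ee_rot': array([-0.13768454, -0.69339086, -0.13897146,  0.69349767]), 'contact_force': array([ 0.57124698, -0.42036993,  0.01144623]), 'moment': array([0.08909715, 0.00405452, 0.00200458]), 'width': 0.08539519765671547}
scene {'fx': 452.12880387871223, 'fy': 452.12880387871223, 'cx': 317.7954891580192, 'cy': 196.2038005356359, 'D': array([-0.04669157,  0.        ,  0.        ,  0.        ,  0.        ]), 'cam_to_world': array([[ 0.71331966,  0.3968581 , -0.57764929,  1.14735934],
       [ 0.70075621, -0.39122257,  0.59656151, -0.59642646],
       [ 0.01076083, -0.83033038, -0.55716753,  0.66249804],
       [ 0.        ,  0.        ,  0.        ,  1.        
[... 291 characters left out ...]
978, -0.00161321,  0.0461358 ],
       [ 0.00330361, -0.11634983, -0.9932028 ,  0.91917296],
       [ 0.        ,  0.        ,  0.        ,  1.        ]])}
{'fx': 318.34795062858745, 'fy': 318.34795062858745, 'cx': 317.78643001188505, 'cy': 198.1551934702555, 'D': array([-0.03962491,  0.        ,  0.        ,  0.        ,  0.        ]), 'tool_from_camera': array([[ 2.60558004e-04, -3.07608579e-01,  9.51512950e-01,
        -1.42838937e-01],
       [ 9.99999910e-01,  3.99599691e-04, -1.44651408e-04,
        -2.25230752e-04],
       [-3.35728266e-04,  9.51512902e-01,  3.07608656e-01,
        -7.91710730e-02],
       [ 0.00000000e+00,  0.00000000e+00,  0.00000000e+00,
         1.00000000e+00]])}
```

View pics/top0.png

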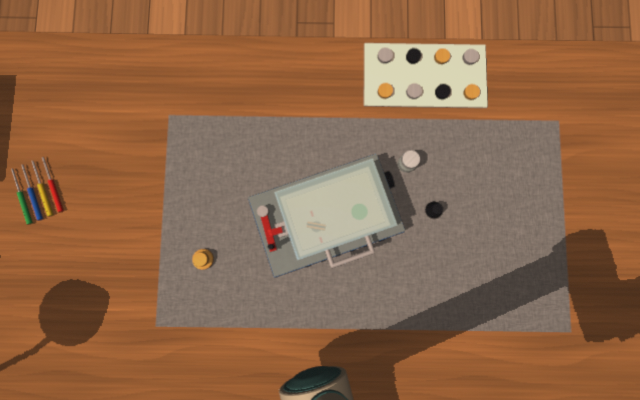

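View pics/scene0.png

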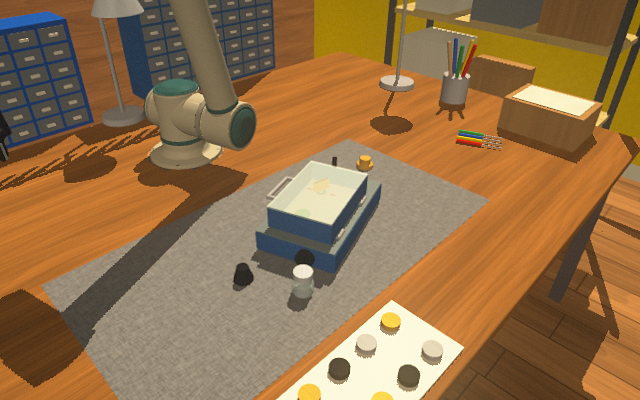

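The top view shows the extractor with its latch at about (263–275, 205–250), the handle at (328–373, 237–265) and the pad at (359, 212). The jar is at (411,160), the loupe at (434,210) and the holder at (203,259). The scene view agrees. I'll zoom in for precise pixels.

```bash
cat > h.py <<'E'
import numpy as np,cv2
from scipy.spatial.transform import Rotation as R
from rig import manip,get_image,get_calibration
def cam(n):
    c=get_calibration(n); K=np.array([[c['fx'],0,c['cx']],[0,c['fy'],c['cy']],[0,0,1.]])
    if n=='wrist':
        s=manip.get_state(); T=np.eye(4); T[:3,:3]=rot(s).as_matrix(); T[:3,3]=s['position']; T=T@c['tool_from_camera']
    else: T=c['cam_to_world']
    return K,c['D'],T
def rot(s): q=s['ee_rot']; return R.from_quat([q[1],q[2],q[3],q[0]])
def onplane(C,px,z):
    K,D,T=C; u=cv2.undistortPoints(np.array(px,float).reshape(-1,1,2),K,D)[:,0]
    d=np.c_[u,np.ones(len(u))]@T[:3,:3].T; o=T[:3,3]
    return o+d*((np.asarray(z)-o[2])/d[:,2])[:,None]
def proj(C,P):
    K,D,T=C; W=np.linalg.inv(T); return cv2.projectPoints(np.atleast_2d(P).astype(float),cv2.Rodrigues(W[:3,:3])[0],W[:3,3],K,D)[0][:,0]
E
python3 - <<'E'
import cv2
im=cv2.imread('pics/top0.png')[140:290,235:425]
cv2.imwrite('pics/c1.png',cv2.resize(im,None,fx=4,fy=4,interpolation=cv2.INTER_CUBIC))
E
```

```text
(no output)
```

View pics/c1.png

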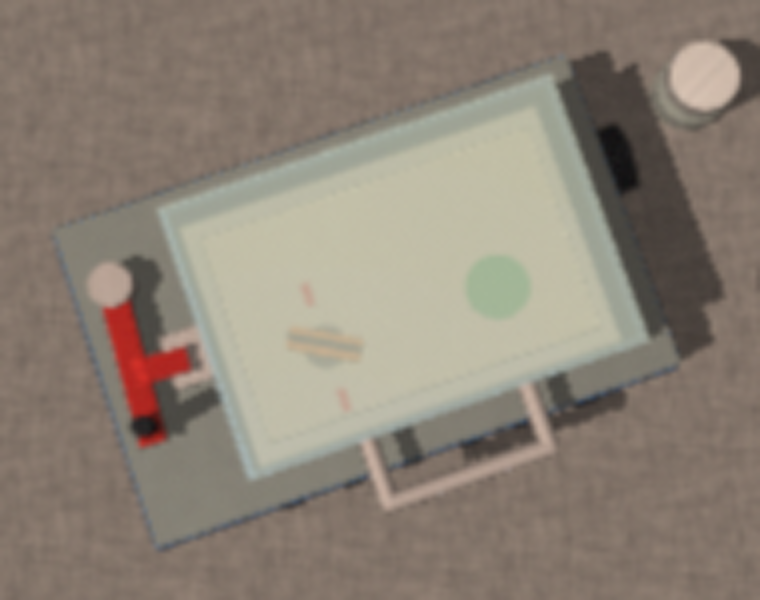

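```bash
cat > fit.py <<'E'
from h import *
from scipy.optimize import least_squares
C=cam('top')
px=(np.array([(55,235),(158,549),(678,368),(570,58),(498,287),(325,344),(469,476)])+.5)/4-.5+[235,140]
L=np.array([(.095,.175,.055),(-.095,.175,.055),(-.095,-.135,.055),(.095,-.135,.055),(-.02,-.05,.069),(-.02,.05,.099),(-.11,0,.09)])
W=onplane(C,px,L[:,2])
def f(p):
    M=R.from_euler('z',p[2]).as_matrix(); return ((L@M.T)[:,:2]+p[:2]-W[:,:2])
r=least_squares(lambda p:f(p).ravel(),[.5,0,.3],loss='soft_l1',f_scale=.003)
print(r.x,'\n',(f(r.x)*1000).round(1))
np.save('ext.npy',r.x); M=R.from_euler('z',r.x[2])
def E(l): return M.apply(l)+[r.x[0],r.x[1],0]
post=onplane(C,[(np.array((144,425))+.5)/4-.5+[235,140]],.107)[0]
print('post',post,'ext',M.inv().apply(post-[*r.x[:2],0]))
for n,l in dict(pivot=(.05,.15,.095),grip0=(-.03,.15,.095),handle=(-.11,0,.085),hinge=(.075,0,.055),fast=(-.02,.05,.093),pad=(-.02,-.05,.069)).items(): print(n,E(np.array(l)).round(4))
w=(np.array([(289,336),(361,350)])+.5)/4-.5+[235,140]
a=onplane(C,w,.099); d=M.inv().apply(a[1]-a[0]); print('wing',d)
for n,p,z in(('jar',(411,159),.055),('loupe',(434,210),.036),('holder',(203,258),.03)): print(n,onplane(C,[p],z))
s=manip.get_state(); print(rot(s).as_matrix().round(3))
E
python3 fit.py
```

```text
[0.5535067  0.02115645 0.34692771] 
 [[ 3.6  3.9]
 [-3.2  1.8]
 [-0.6 -4.8]
 [ 3.5  0.2]
 [-1.1 -0.5]
 [-0.5 -0.2]
 [-0.3 -0.9]]
post [0.47442254 0.15437673 0.107     ] ext [-0.02907622  0.15217266  0.107     ]
pivot [0.5495 0.1792 0.095 ]
grip0 [0.4743 0.152  0.095 ]
handle [ 0.4501 -0.0162  0.085 ]
hinge [0.624  0.0467 0.055 ]
fast [0.5177 0.0614 0.093 ]
pad [ 0.5517 -0.0327  0.069 ]
wing [-0.01933816 -0.03342426  0.        ]
jar [[ 0.6751122  -0.15038321  0.055     ]]
loupe [[ 0.56183498 -0.20573589  0.036     ]]
holder [[0.44591604 0.31622313 0.03      ]]
[[-0.     0.384 -0.923]
 [ 0.002 -0.923 -0.384]
 [-1.    -0.002 -0.   ]]
```

```bash
cat >> h.py <<'E'
from scipy.linalg import logm,expm
p_=np.load('ext.npy'); ME=R.from_euler('z',p_[2])
def E(l): return ME.apply(l)+[p_[0],p_[1],0]
def down(yaw,flip=0):
    """tool x down, y along ext y turned by yaw (ccw), in world"""
    y=ME.apply([-np.sin(yaw),np.cos(yaw),0]); x=np.array([0,0,-1.]); return np.c_[x,y,np.cross(x,y)]
def plan(pos,rotm,n,s=None,start=None):
    A=np.eye(4); 
    if start is None: s=s or manip.get_state(); A[:3,:3]=rot(s).as_matrix(); A[:3,3]=s['position']
    else: A[:3,:3],A[:3,3]=start[1],start[0]
    B=np.eye(4); B[:3,:3]=rotm; B[:3,3]=pos
    T=expm(np.real(logm(np.linalg.inv(A)@B))/n); w=R.from_matrix(T[:3,:3]).as_rotvec()
    print(n,'rows:',(T[:3,3]*10).round(4),(w/np.pi).round(4),'| mm',np.linalg.norm(T[:3,3]).round(4)*1000,'deg',np.degrees(np.linalg.norm(w)).round(2))
E
python3 - <<'E'
from h import *
plan([.474,.153,.20],down(0),30)
E
```

```text
30 rows: [ 0.0102  0.2346 -0.2937] [-0.0328 -0.     -0.    ] | mm 37.6 deg 5.91
```

Call:
arm_command --series "0.01 0.235 -0.294 -0.0328 0 0 -0.2;0.01 0.235 -0.294 -0.0328 0 0 -0.2;0.01 0.235 -0.294 -0.0328 0 0 -0.2;0.01 0.235 -0.294 -0.0328 0 0 -0.2;0.01 0.235 -0.294 -0.0328 0 0 -0.2;0.01 0.235 -0.294 -0.0328 0 0 -0.2;0.01 0.235 -0.294 -0.0328 0 0 -0.2;0.01 0.235 -0.294 -0.0328 0 0 -0.2;0.01 0.235 -0.294 -0.0328 0 0 -0.2;0.01 0.235 -0.294 -0.0328 0 0 -0.2;0.01 0.235 -0.294 -0.0328 0 0 -0.2;0.01 0.235 -0.294 -0.0328 0 0 -0.2" --squeeze 40

```text
clock: 1.1
position: [0.6285, -0.4105, 0.218]
ee_rot: [0.516, 0.484, 0.516, -0.484]
contact_force: [1.3, 0.1, -0.3]
width: 0.0341
```

Call:
arm_command --series "0.01 0.235 -0.294 -0.0328 0 0 -0.2;0.01 0.235 -0.294 -0.0328 0 0 -0.2;0.01 0.235 -0.294 -0.0328 0 0 -0.2;0.01 0.235 -0.294 -0.0328 0 0 -0.2;0.01 0.235 -0.294 -0.0328 0 0 -0.2;0.01 0.235 -0.294 -0.0328 0 0 -0.2;0.01 0.235 -0.294 -0.0328 0 0 -0.2;0.01 0.235 -0.294 -0.0328 0 0 -0.2;0.01 0.235 -0.294 -0.0328 0 0 -0.2;0.01 0.235 -0.294 -0.0328 0 0 -0.2;0.01 0.235 -0.294 -0.0328 0 0 -0.2;0 0 0 0 0 0 -0.2"

```text
clock: 2.1
position: [0.6623, -0.0137, 0.2078]
ee_rot: [0.693, 0.131, 0.697, -0.128]
contact_force: [-0.3, -0.4, 0.5]
width: 0.034
```

```bash
python3 - <<'E'
from h import *
s=manip.get_state(); print(s['clock'],s['qpos'].round(3),s['position'],s['width'])
plan([.474,.153,.20],down(0),8)
E
```

```text
2.1 [-0.128  0.423  1.338  0.004  1.387 -1.33 ] [ 0.66227066 -0.01368613  0.20782097] 0.03400984434849521
8 rows: [ 0.011   0.199  -0.2518] [-0.0285 -0.0002 -0.0002] | mm 32.099999999999994 deg 5.13
```

Call:
arm_command --series "0.011 0.199 -0.252 -0.0285 0 0 -0.2;0.011 0.199 -0.252 -0.0285 0 0 -0.2;0.011 0.199 -0.252 -0.0285 0 0 -0.2;0.011 0.199 -0.252 -0.0285 0 0 -0.2;0.011 0.199 -0.252 -0.0285 0 0 -0.2;0.011 0.199 -0.252 -0.0285 0 0 -0.2;0.011 0.199 -0.252 -0.0285 0 0 -0.2;0.011 0.199 -0.252 -0.0285 0 0 -0.2;0 0 0 0 0 0 -0.2;0 0 0 0 0 0 -0.2"

```text
clock: 2.93
position: [0.4775, 0.1477, 0.1995]
ee_rot: [0.697, -0.12, 0.697, 0.119]
contact_force: [1.3, -0.1, -0.0]
width: 0.0342
```

```bash
python3 - <<'E'
from h import *
s=manip.get_state(); C=cam('wrist'); cv2.imwrite('pics/w1.png',get_image('wrist')[:,:,::-1])
print(s['position'],s['qpos'].round(2)); print('post px',proj(C,[[.4744,.1544,.107]]))
plan([.474,.154,.082],down(0),6)
E
```

```text
[0.47750405 0.14772205 0.19948364] [ 0.16  0.18  1.71 -0.    1.25 -1.75]
post px [[326.79835266 200.3690124 ]]
6 rows: [ 0.1961  0.0134 -0.0044] [-0.0005  0.      0.    ] | mm 19.7 deg 0.08
```

View pics/w1.png

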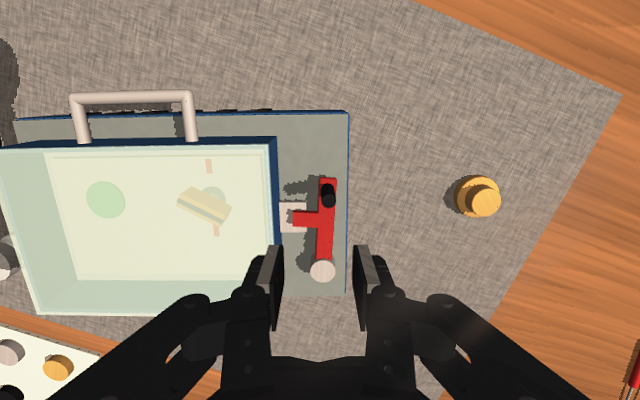

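The wrist view shows the post top at about (328,200), against a predicted (327,200). The fingers straddle it, with the cover to the left and clear. I'll descend, grip and swing.

Call:
arm_command --series "0 0.08 -0.02 0 0 0 -0.2;0.23 0 0 0 0 0 -0.2;0.23 0 0 0 0 0 -0.2;0.23 0 0 0 0 0 -0.2;0.23 0 0 0 0 0 -0.2;0.23 0 0 0 0 0 -0.2;0 0 0 0 0 0 -0.6;0 0 0 0 0 0 -1;0 0 0 0 0 0 -1;0 0 0 0 0 0 -1;0 0 0 0 0 0 -1;0 0 0 0 0 0 -1" --squeeze 30

```text
clock: 3.98
position: [0.4746, 0.154, 0.0842]
ee_rot: [0.697, -0.119, 0.697, 0.119]
contact_force: [1.8, -0.8, -14.9]
width: 0.0108
```

Call:
arm_command --series "0 0.096 0.006 0.038 0 0 -1;0 0.096 0.006 0.038 0 0 -1;0 0.096 0.006 0.038 0 0 -1;0 0.096 0.006 0.038 0 0 -1;0 0.096 0.006 0.038 0 0 -1;0 0.096 0.006 0.038 0 0 -1;0 0.096 0.006 0.038 0 0 -1;0 0.096 0.006 0.038 0 0 -1;0 0.096 0.006 0.038 0 0 -1;0 0.096 0.006 0.038 0 0 -1;0 0.096 0.006 0.038 0 0 -1;0 0 0 0 0 0 -1"

```text
clock: 4.98
position: [0.5082, 0.2462, 0.084]
ee_rot: [0.626, 0.331, 0.623, -0.332]
contact_force: [5.8, -5.6, -14.5]
width: 0.011
```

```bash
python3 - <<'E'
from h import *
s=manip.get_state(); print(s['contact_force'],s['qpos'].round(2)); q=s['position']-E([.05,.15,0]); q=ME.inv().apply(q)
print(np.hypot(*q[:2]),np.arctan2(q[1],-q[0]))
E
```

```text
[  5.83119836  -5.55416389 -14.51007863] [ 0.33  0.38  1.74 -0.01  1.01 -0.26]
0.07871350953358126 1.365709208941441
```

Call:
arm_command --series "0 0 0 0 0 0 -0.2;0 0 0 0 0 0 -0.2;0 0 0 0 0 0 -0.2;0 0 0 0 0 0 -0.2;-0.3 0 0 0 0 0 -0.2;-0.4 0 0 0 0 0 -0.2;-0.4 0 0 0 0 0 -0.2;-0.2 0 0 0 0 0 -0.3;0 0 0 0 0 0 -0.44"

```text
clock: 5.73
position: [0.5088, 0.249, 0.2215]
ee_rot: [0.628, 0.335, 0.622, -0.327]
contact_force: [0.2, 0.5, -0.3]
width: 0.024
```

```bash
cat >> h.py <<'E'
def tilt(a): # tool y=+ext x, tip leaning to +ext x by a
    x=ME.apply([np.sin(a),0,-np.cos(a)]); y=ME.apply([np.cos(a),0,np.sin(a)]); return np.c_[x,y,np.cross(x,y)]
E
python3 - <<'E'
from h import *
s=manip.get_state(); print(s['contact_force'],s['qpos'].round(2),s['position'])
G=tilt(.1); t=E([-.111,0,.085])+G[:,0]*(.019-.09)
print(t); plan(t,G,12)
plan(t,G,9)
E
```

```text
[ 0.24860427  0.54467019 -0.26745946] [ 0.33  0.26  1.55  0.    1.32 -0.26] [0.50875008 0.24899414 0.221517  ]
[ 0.44245401 -0.01899472  0.1556453 ]
12 rows: [ 0.0473 -0.1557  0.1724] [ 0.0066 -0.0003  0.0023] | mm 23.7 deg 1.26
9 rows: [ 0.0633 -0.2083  0.2292] [ 0.0088 -0.0004  0.003 ] | mm 31.6 deg 1.68
```

Call:
arm_command --series "0.04 -0.208 0.229 0.0088 0 0.003 -0.44;0.05 -0.208 0.229 0.0088 0 0.003 -0.44;0.06 -0.208 0.229 0.0088 0 0.003 -0.44;0.07 -0.208 0.229 0.0088 0 0.003 -0.44;0.07 -0.208 0.229 0.0088 0 0.003 -0.44;0.07 -0.208 0.229 0.0088 0 0.003 -0.44;0.07 -0.208 0.229 0.0088 0 0.003 -0.44;0.07 -0.208 0.229 0.0088 0 0.003 -0.44;0.07 -0.208 0.229 0.0088 0 0.003 -0.44;0 0 0 0 0 0 -0.44;0 0 0 0 0 0 -0.44"

```text
clock: 6.65
position: [0.4374, -0.0211, 0.1495]
ee_rot: [0.591, 0.433, 0.564, -0.38]
contact_force: [0.2, 0.1, 0.6]
width: 0.024
```

```bash
python3 - <<'E'
from h import *
s=manip.get_state(); C=cam('wrist'); cv2.imwrite('pics/w2.png',get_image('wrist')[:,:,::-1])
print(s['position'],s['qpos'].round(2)); print('bar px',proj(C,[E([-.11,y,.085]) for y in(-.04,0,.04)]))
G=tilt(.1); plan(E([-.111,0,.085])+G[:,0]*.019,G,5)
E
```

```text
[ 0.43738289 -0.02108212  0.14953412] [-0.25  0.1   1.96  0.07  1.02 -0.63]
bar px [[328.53505055 265.77742401]
 [328.92296751 214.87108437]
 [329.32837383 158.12857312]]
5 rows: [0.1695 0.0112 0.0014] [-0.0001 -0.0007  0.001 ] | mm 17.0 deg 0.22
```

View pics/w2.png

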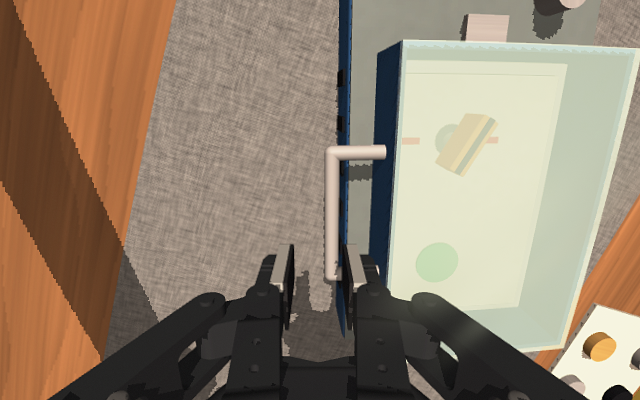

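The wrist view shows the bar at column ~332 (predicted 329), with the finger midline at ~318. I'll shift about 7.5 mm along +y, descend 85 mm and close.

Call:
arm_command --series "0 0.07 0 0 0 0 -0.44;0.17 0 0 0 0 0 -0.44;0.17 0 0 0 0 0 -0.44;0.17 0 0 0 0 0 -0.44;0.17 0 0 0 0 0 -0.44;0.16 0 0 0 0 0 -0.44;0 0 0 0 0 0 -0.44;0 0 0 0 0 0 -0.8;0 0 0 0 0 0 -1;0 0 0 0 0 0 -1;0 0 0 0 0 0 -1"

```text
clock: 7.62
position: [0.4522, -0.0136, 0.0675]
ee_rot: [0.592, 0.433, 0.564, -0.379]
contact_force: [1.2, 5.6, -2.7]
width: 0.0092
```

```bash
python3 - <<'E'
from h import *
s=manip.get_state(); print(s['contact_force'],s['width'])
g=s['position']+rot(s).as_matrix()[:,0]*.019; A=rot(s).as_matrix()
b=s['position']-A[:,0]*.019; print('bar ext',ME.inv().apply(b-[*p_[:2],0]))
# arc: list of tool-frame shifts with constant orientation
r=.1874; f0=.161; th=np.linspace(0,1.84,25); 
H=np.c_[-r*np.cos(th+f0),0*th,r*np.sin(th+f0)]; D=np.diff(ME.apply(H),axis=0)@A*10
print(D.round(3)); print(np.linalg.norm(D[0]))
E
```

```text
[ 1.17512576  5.64825526 -2.72047619] 0.009153097817608175
bar ext [-0.10875875  0.00158     0.08646651]
[[-0.138  0.04  -0.002]
 [-0.134  0.051 -0.002]
 [-0.13   0.061 -0.001]
 [-0.125  0.071 -0.001]
 [-0.119  0.08  -0.001]
 [-0.113  0.089 -0.001]
 [-0.106  0.097 -0.001]
 [-0.098  0.105 -0.001]
 [-0.089  0.112 -0.001]
 [-0.081  0.119 -0.001]
 [-0.071  0.125 -0.001]
 [-0.061  0.13  -0.001]
 [-0.051  0.134 -0.001]
 [-0.041  0.138 -0.001]
 [-0.03   0.14  -0.   ]
 [-0.019  0.142 -0.   ]
 [-0.008  0.143 -0.   ]
 [ 0.003  0.144 -0.   ]
 [ 0.014  0.143  0.   ]
 [ 0.024  0.142  0.   ]
 [ 0.035  0.139  0.   ]
 [ 0.046  0.136  0.   ]
 [ 0.056  0.132  0.001]
 [ 0.066  0.128  0.001]]
0.1436381492549051
```

Call:
arm_command --series "-0.138 0.04 0 0 0 0 -1;-0.134 0.051 0 0 0 0 -1;-0.13 0.061 0 0 0 0 -1;-0.125 0.071 0 0 0 0 -1;-0.119 0.08 0 0 0 0 -1;-0.113 0.089 0 0 0 0 -1;-0.106 0.097 0 0 0 0 -1;-0.098 0.105 0 0 0 0 -1;-0.089 0.112 0 0 0 0 -1;-0.081 0.119 0 0 0 0 -1;-0.071 0.125 0 0 0 0 -1;-0.061 0.13 0 0 0 0 -1"

```text
clock: 8.62
position: [0.539, 0.0179, 0.2032]
ee_rot: [0.59, 0.431, 0.567, -0.381]
contact_force: [-4.5, 2.8, 1.8]
width: 0.0085
```

```bash
cat > cov.py <<'E'
from h import *
s=manip.get_state(); A=rot(s).as_matrix(); print(s['contact_force'].round(1),s['width'],s['qpos'].round(2))
b=ME.inv().apply(s['position']-A[:,0]*.019-[*p_[:2],0])-[.075,0,.055]
print('bar rel hinge',b,'r',np.hypot(b[0],b[2]),'cover',np.arctan2(b[2],-b[0])-.161)
E
python3 cov.py
```

```text
[-4.5  2.8  1.8] 0.008485057641776338 [-0.13  0.2   1.68  0.05  1.2  -0.49]
bar rel hinge [-0.09123397  0.00166526  0.16715148] r 0.1904291298306566 cover 0.910170997248331
```

Tracking is good; I'll continue the arc.

Call:
arm_command --series "-0.051 0.134 0 0 0 0 -1;-0.041 0.138 0 0 0 0 -1;-0.03 0.14 0 0 0 0 -1;-0.019 0.142 0 0 0 0 -1;-0.008 0.143 0 0 0 0 -1;0.003 0.144 0 0 0 0 -1;0.014 0.143 0 0 0 0 -1;0.024 0.142 0 0 0 0 -1;0.035 0.139 0 0 0 0 -1;0.046 0.136 0 0 0 0 -1;0.056 0.132 0 0 0 0 -1;0 0 0 0 0 0 -1"

```text
clock: 9.62
position: [0.6886, 0.0719, 0.2121]
ee_rot: [0.592, 0.433, 0.565, -0.378]
contact_force: [-0.2, 5.1, -0.5]
width: 0.0087
```

```bash
python3 cov.py
```

```text
[-0.2  5.1 -0.5] 0.008650111518673934 [-0.02  0.42  1.34  0.05  1.31 -0.38]
bar rel hinge [0.06769465 0.00153326 0.17605572] r 0.18862179139428603 cover 1.7768757006764269
```

Call:
arm_command --series "0 0 0 0 0 0 -0.4;0 0 0 0 0 0 -0.4;0 0 0 0 0 0 -0.4;-0.2 0 0 0 0 0 -0.4;-0.3 0 0 0 0 0 -0.4;-0.3 0 0 0 0 0 -0.3;0 0 0 0 0 0 -0.3"

```text
clock: 10.2
position: [0.6835, 0.0651, 0.2997]
ee_rot: [0.596, 0.435, 0.56, -0.377]
contact_force: [1.2, 0.4, 0.5]
width: 0.0297
```

```bash
python3 - <<'E'
from h import *
s=manip.get_state(); print(s['contact_force'].round(1),s['width'])
plan(E([-.02,.05,.17]),down(-np.pi/2-.52),8)
E
```

```text
[1.2 0.4 0.5] 0.02972831059765364
8 rows: [ 0.1509 -0.2172 -0.0184] [ 0.0207 -0.0012 -0.0037] | mm 26.5 deg 3.78
```

Call:
arm_command --series "0.0 -0.23 -0.0184 0.0207 -0.0012 -0.0037 -0.3;0.1 -0.217 -0.0184 0.0207 -0.0012 -0.0037 -0.3;0.151 -0.217 -0.0184 0.0207 -0.0012 -0.0037 -0.3;0.19 -0.217 -0.0184 0.0207 -0.0012 -0.0037 -0.3;0.19 -0.217 -0.0184 0.0207 -0.0012 -0.0037 -0.3;0.19 -0.217 -0.0184 0.0207 -0.0012 -0.0037 -0.3;0.19 -0.217 -0.0184 0.0207 -0.0012 -0.0037 -0.3;0.19 -0.217 -0.0184 0.0207 -0.0012 -0.0037 -0.3;0 0 0 0 0 0 -0.3;0 0 0 0 0 0 -0.3"

```text
clock: 11.03
position: [0.5098, 0.0611, 0.164]
ee_rot: [-0.452, -0.537, -0.459, 0.545]
contact_force: [1.0, -0.2, 1.7]
width: 0.0299
```

```bash
python3 - <<'E'
from h import *
s=manip.get_state(); C=cam('wrist'); cv2.imwrite('pics/w3.png',get_image('wrist')[:,:,::-1])
cv2.imwrite('pics/scene3.png',get_image('scene')[:,:,::-1])
print(s['position'],s['qpos'].round(2)); print('fast px',proj(C,[E([-.02,.05,.099]),E([-.02+.02*np.sin(.52),.05+.02*np.cos(.52),.099]),E([-.02-.02*np.sin(.52),.05-.02*np.cos(.52),.099]),E([-.02,-.05,.069])]))
plan(E([-.02,.05,.080]),down(-np.pi/2-.52),6)
E
```

```text
[0.50979668 0.0611443  0.1640161 ] [-0.02  0.24  1.73 -0.    1.19  0.16]
fast px [[330.08569345 212.32691945]
 [330.46994849 184.61584622]
 [329.7157419  238.50839599]
 [384.9923501  293.76035254]]
6 rows: [ 0.1428  0.0084 -0.0022] [0.     0.0001 0.0005] | mm 14.3 deg 0.1
```

View pics/w3.png

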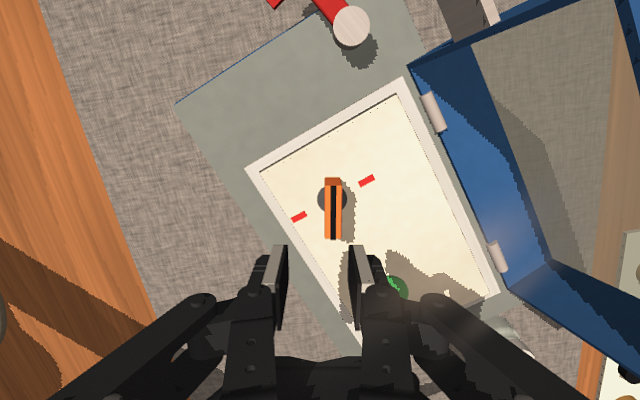

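The wrist view shows the cover open, the slot running vertically in the image from (333,186) to (333,239), so the wing is aligned with the jaws, and red marks at (299,217) and (367,181). I'll descend and grip.

Call:
arm_command --series "0 0.06 -0.01 0 0 0 -0.3;0.17 0 0 0 0 0 -0.3;0.17 0 0 0 0 0 -0.3;0.17 0 0 0 0 0 -0.3;0.17 0 0 0 0 0 -0.3;0.15 0 0 0 0 0 -0.3;0 0 0 0 0 0 -0.3;0 0 0 0 0 0 -0.6;0 0 0 0 0 0 -1;0 0 0 0 0 0 -1;0 0 0 0 0 0 -1" --squeeze 30

```text
clock: 12.05
position: [0.5191, 0.061, 0.0823]
ee_rot: [-0.453, -0.539, -0.457, 0.543]
contact_force: [5.4, -1.2, -7.7]
width: 0.0111
```

```bash
cat > fa.py <<'E'
from h import *
s=manip.get_state(); A=rot(s).as_matrix(); print(s['contact_force'].round(1),s['moment'].round(2),s['width'],s['qpos'].round(2))
e=ME.inv().apply(s['position']-[*p_[:2],0]); y=ME.inv().apply(A[:,1]); print('ext',e,'tilt',A[2,0],'angle',np.arctan2(-y[1],y[0]))
E
python3 fa.py
```

```text
[ 5.4 -1.2 -7.7] [-0.2  -1.    0.06] 0.011129878685977989 [-0.02  0.33  1.83 -0.    0.99  0.16]
ext [-0.01881612  0.04917757  0.08234891] tilt -0.9999688699909701 angle 0.5198728673846975
```

Call:
arm_command --series "0 0 0 0.0335 0 0 -1;0 0 0 0.0335 0 0 -1;0 0 0 0.0335 0 0 -1;0 0 0 0.0335 0 0 -1;0 0 0 0.0335 0 0 -1;0 0 0 0.0335 0 0 -1;0 0 0 0.0335 0 0 -1;0 0 0 0.0335 0 0 -1;0 0 0 0.0335 0 0 -1;0 0 0 0.0335 0 0 -1;0 0 0 0 0 0 -1;0 0 0 0 0 0 -1"

```text
clock: 13.05
position: [0.5197, 0.0608, 0.0824]
ee_rot: [-0.121, -0.694, -0.122, 0.699]
contact_force: [6.3, -2.1, -8.3]
width: 0.0111
```

```bash
python3 fa.py
```

```text
[ 6.3 -2.1 -8.3] [-0.24 -1.22 -0.06] 0.011059325670993327 [-0.02  0.33  1.83 -0.    0.98  1.21]
ext [-0.01834286  0.04879985  0.08237688] tilt -0.9999787952076002 angle 1.5728828478933339
```

Call:
arm_command --series "0 0 0 0 0 0 -0.3;0 0 0 0 0 0 -0.3;0 0 0 0 0 0 -0.3;0 0 0 0 0 0 -0.3;-0.2 0 0 0 0 0 -0.3;-0.3 0 0 0 0 0 -0.3;-0.3 0 0 0 0 0 -0.3;0 0 0 0 0 0 -0.6;0 0 0 0 0 0 -1"

```text
clock: 13.8
position: [0.5184, 0.0615, 0.1635]
ee_rot: [-0.121, -0.693, -0.122, 0.7]
contact_force: [-0.3, -0.5, -0.2]
width: 0.0065
```

```bash
python3 - <<'E'
from h import *
s=manip.get_state(); C=cam('wrist'); w=get_image('wrist')[:,:,::-1]; t=get_image('top')[:,:,::-1]
cv2.imwrite('pics/w4.png',w);cv2.imwrite('pics/t4.png',t)
print(s['position'],s['qpos'].round(2))
hsv=cv2.cvtColor(np.ascontiguousarray(w),cv2.COLOR_BGR2HSV)
m=(((hsv[:,:,0]<6)|(hsv[:,:,0]>172))&(hsv[:,:,1]>140)&(hsv[:,:,2]>90)).astype(np.uint8)
n,_,st,ce=cv2.connectedComponentsWithStats(m); print([(st[i].tolist(),ce[i].round(1).tolist()) for i in range(1,n) if st[i,4]>20])
vis=w[80:280,180:460]; cv2.imwrite('pics/w4c.png',np.hstack([cv2.resize(vis,(560,400)),]))
E
```

```text
[0.51843326 0.06147397 0.16352707] [-0.02  0.25  1.72  0.    1.18  1.21]
[([66, 102, 102, 64, 2370], [122.9, 128.8]), ([317, 153, 7, 16, 104], [319.8, 160.2])]
```

View pics/w4.png

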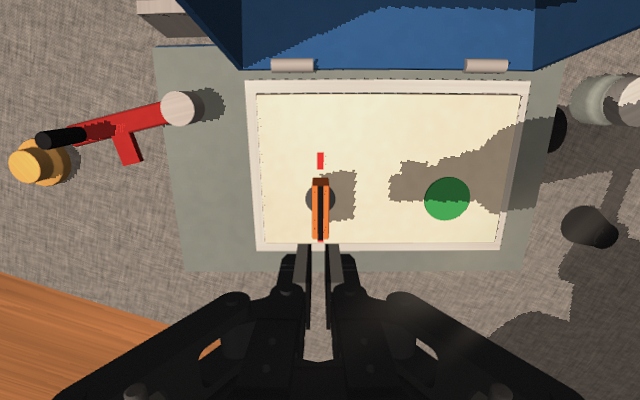

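```bash
python3 - <<'E'
from h import *
C=cam('wrist'); w=cv2.imread('pics/w4.png'); hsv=cv2.cvtColor(w,cv2.COLOR_BGR2HSV); H,S,V=cv2.split(hsv)
g=((H>50)&(H<80)&(S>120)&(V>50)).astype(np.uint8); g[250:]=0; c=max(cv2.findContours(g,0,1)[0],key=cv2.contourArea); el=cv2.fitEllipse(c); print(el)
P=onplane(C,[el[0]],.069)[0]; loc=lambda P: ME.inv().apply(P-[*p_[:2],0]); print('pad ext',loc(P))
f=((V<70)).astype(np.uint8); f[:195]=0;f[238:]=0;f[:,:314]=0;f[:,327:]=0
ys,xs=np.nonzero(f); k=np.polyfit(ys,xs,1); q=[(np.polyval(k,y),y) for y in(190,238)]; W=loc(onplane(C,q,.099)); d=W[0]-W[1]
print('slot',q,W,'fastener',np.pi/2+np.arctan2(-d[1],d[0]))
m=loc(onplane(C,[(319.8,160.2)],.067)); print('mark',m)
fr=loc(onplane(C,[(263,247),(495,247)],.061)); print('frame edge',fr)
plan(E([-.02,-.05,.10]),down(-np.pi),6)
E
```

```text
((446.66827392578125, 198.10284423828125), (40.29724884033203, 45.4248161315918), 58.64356994628906)
pad ext [-0.01902886 -0.0490551   0.069     ]
slot [(np.float64(319.90880335949663), 190), (np.float64(320.15060061819054), 238)] [[-0.00320902  0.04964895  0.099     ]
 [-0.03868434  0.04945086  0.099     ]] fastener 1.5652125082063943
mark [[0.01032276 0.04972946 0.067     ]]
frame edge [[-0.06563827  0.09788242  0.061     ]
 [-0.06583269 -0.10011421  0.061     ]]
6 rows: [ 0.1012  0.1678 -0.0028] [-0.0001  0.0007  0.0003] | mm 19.599999999999998 deg 0.14
```

The slot measures 1.565 rad against a target of 1.571 and is in line with the mark. The pad is at ext (-0.019,-0.049). Next I'll move over to the pad with the fingers closed.

Call:
arm_command --series "0 0.2 0 0 0 0 -1;0 0.25 0 0 0 0 -1;0.1 0.25 0 0 0 0 -1;0.15 0.2 0 0 0 0 -1;0.15 0.1 0 0 0 0 -1;0.15 0 0 0 0 0 -1;0.15 0 0 0 0 0 -1;0.1 0 0 0 0 0 -1;0 0 0 0 0 0 -1;0 0 0 0 0 0 -1"

```text
clock: 14.73
position: [0.5492, -0.0324, 0.0799]
ee_rot: [-0.12, -0.691, -0.123, 0.702]
contact_force: [0.8, 0.2, 1.2]
width: 0.0005
```

```bash
python3 fa.py; python3 -c "
from h import *
plan(E([-.02,-.05,.067]),down(-np.pi),1)"
```

```text
[0.8 0.2 1.2] [-0.01 -0.   -0.  ] 0.00045675639358483275 [-0.18  0.37  1.77 -0.    1.02  1.04]
ext [-0.02229058 -0.04889697  0.07986747] tilt -0.9998641586440027 angle 1.5724429372629936
1 rows: [ 0.1282  0.0119 -0.0249] [-0.0005  0.0048  0.0021] | mm 13.100000000000001 deg 0.95
```

Call:
arm_command --series "0 0.01 -0.025 0 0.005 0.002 -1;0.05 0 0 0 0 0 -1;0.03 0 0 0 0 0 -1;0.03 0 0 0 0 0 -1;0.03 0 0 0 0 0 -1;0.02 0 0 0 0 0 -1;0.02 0 0 0 0 0 -1;0 0 0 0 0 0 -1;0 0 0 0 0 0 -1"

```text
clock: 15.48
position: [0.553, -0.0327, 0.0637]
ee_rot: [0.122, 0.698, 0.121, -0.695]
contact_force: [-1.8, -0.1, 7.4]
width: -0.0
```

Call:
arm_command --series "0.01 0 0 0 0 0 -1;0.005 0 0 0 0 0 -1;0 0 0 0 0 0 -1;0 0 0 0 0 0 -1"

```text
clock: 15.82
position: [0.553, -0.0327, 0.063]
ee_rot: [0.122, 0.698, 0.121, -0.695]
contact_force: [-2.7, 0.8, 11.2]
width: 0.0
```

Call:
arm_command --series "0.01 0 0 0 0 0 -1;0.01 0 0 0 0 0 -1;0 0 0 0 0 0 -1;0 0 0 0 0 0 -1;0 0 0 0 0 0 -1"

```text
clock: 16.23
position: [0.553, -0.0328, 0.0628]
ee_rot: [0.122, 0.698, 0.121, -0.695]
contact_force: [-6.5, 1.3, 22.4]
width: -0.0001
```

Force rose 11 N over 0.2 mm, so the panel is on its hard stop. I'll do one last visual check.

Call:
arm_command --series "0 0 0 0 0 0 -1;0 0 0 0 0 0 -1;0 0 0 0 0 0 -1;0 0 0 0 0 0 -1;0 0 0 0 0 0 -1;0 0 0 0 0 0 -1;0 0 0 0 0 0 -1;0 0 0 0 0 0 -1;0 0 0 0 0 0 -1;0 0 0 0 0 0 -1;0 0 0 0 0 0 -1;0 0 0 0 0 0 -1"

```text
clock: 17.23
position: [0.5531, -0.0327, 0.0628]
ee_rot: [0.122, 0.698, 0.121, -0.695]
contact_force: [-6.1, 0.7, 23.2]
width: -0.0
```

```bash
python3 - <<'E'
from h import *
t=get_image('top')[:,:,::-1]; c=get_image('scene')[:,:,::-1]
cv2.imwrite('pics/end.png',np.vstack([cv2.resize(t[130:300,180:460],(560,340)),cv2.resize(c[100:330,170:450],(316,260)) if 0 else cv2.resize(c[130:260,210:490],(560,260))]))
E
```

```text
(no output)
```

View pics/end.png

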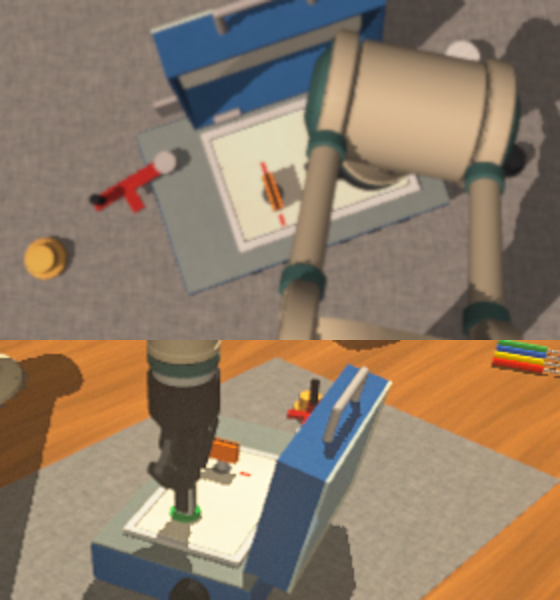

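The composite shows the latch swung out at (95–165, 160–200) and the cover leaning back past upright. The slot is in line with both red marks at (264,170) and (283,220), and the fingertips are on the green pad. The holder at (45,258) is undisturbed, and the jar and loupe are standing. I'll hand it in now.

```bash
python3 -c "
from rig import ticket; print(ticket.sign_off())"
```

```text
the job is handed in; nothing more can be done
None
```

The job is done and handed in at about 17 s, with the closed fingertips still pressing the panel home. The tool gave no verdict.

**Latch:** I gripped the post and swung it to about 1.37 rad, well clear of the keeper.

**Cover:** I raised it by its bar to about 1.78 rad. In the last picture it still leans back past upright.

**Fastener:** I turned it clockwise from about 0.52 rad. The slot measured 1.565 rad in the wrist picture (target 1.571), and it lines up with both red marks in the top view.

**Panel:** The fingertips stopped at z = 0.0628 m, against an expected 0.063 m when home. The force rose from 11 to 22 N over only 0.2 mm, so it is on the hard stop. It held about 23 N for a second before I handed in.

**Checks that were weaker or disagreed:**
- **Wrist camera:** it read 2–3 mm off the top-view fit at the bar and the fastener, within about the calibration error, and I corrected for it partly.
- **Extractor corners:** the deck corners missed the fit by up to 5 mm, but the inner features agreed to about 1 mm.
- **Bystanders:** the holder, jar and loupe look undisturbed, but the arm partly hid the jar and loupe in the last pictures, so I checked those two only by eye.

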